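# Prop up the code board and check its label with the hooded scanner

### The arm

A 7-joint arm with a two-finger parallel gripper is mounted at the origin on a cart in front of the work surface, level with it; the furniture and walls round the work are solid. World frame = base frame: x ahead of the robot, y to its left, z up, the work surface at z = 0. Lengths are in m, angles in rad, forces in N, time in s.
With the tool pointing down it reaches from about 0.425 to 0.95 m from the base axis. Payload 16.7 kg.
Tool frame: the origin (TCP) lies midway between the tips of the shut fingers; the grasp point (between the pads) lies robot.tcp_to_grasp behind it (robot.tcp_to_grasp is the distance from the TCP to the grasp point, in m); x points along the fingers, y is the direction in which the jaws open and shut, and the axes are right-handed (so a half turn about x gives the same grasp; the last joint's range is limited). The gripper opens to 94 mm and grips with 3 to 60 N. Pads are 16 mm wide; open, the fingers measure 119 mm over their backs; the gripper's body (75 mm by 177 mm) begins 78 mm behind the grasp point.
Start: joints at [-1.403, 0.426, 0.074, 1.606, -0.034, 1.111, -0.067], TCP at [0.211, 0.641, 0.205] pointing down, gripper open.
Joint ranges: [-2.85, 2.85], [-0.5, 2.14], [-1.23, 1.37], [0.21, 2.46], [-1.02, 4.16], [0.16, 2.05], [-2.73, 2.73]. Speed limits (rad/s): [1.89, 1.89, 2.39, 2.39, 3.01, 3.01, 3.01].

### API

Orientations are given as a unit quaternion [x, y, z, w].
In Python, from cell import robot gives the robot as it stands.
- The arm moves only by the tool drive_tool, never from a script. Its argument "deltas" is a list of rows, each a list of 2 entries, a list of its own where there are three numbers: the shift along the world's x, y, z in cm, then the turn, a rotation vector about the world's x, y, z in degrees. A call has 1 to 10 rows; each row shifts and turns the commanded pose from where the row before left it; what a row does not reach is not made up. A row lasts 1/8 s, in which the tool goes at most 62.5 mm and 10.7 degrees, less where a joint would pass 70% of its speed; a pose out of reach is approached as far as the arm can. A call with a gripper value outside its range is refused whole. "gripper" is the opening, from 0 (shut) to 1 (fully open), set as the call begins (left out, the last holds). The fingers move at their own pace and stop on an object; "squeeze" is the grip in N (left out, the last holds). Time passes only in rows, so rows that do not move let the fingers close. It gives the time, the measured TCP pose, the force and the opening at its end, in the units of the state.
- robot.sense(): the state, without advancing time (a new reading comes with each control period).
- robot.capture(name): name is "side" or "top"; returns the picture (384x512x3 uint8, red, green, blue); there is no depth.
- robot.camera_model(name): a dict with "fx", "fy", "cx", "cy" (pixels), "dist" ([k1, k2, p1, p2, k3] as OpenCV has them; the pictures are not rectified), "camera_from_world" (4x4, takes a point from world to camera coordinates). Camera axes: x right, y down, z forward; pixel columns grow to the right and rows downward; lengths in m; the calibration is good to about 2 mm. A picture is of the moment at which its call begins. camera_model takes no time and is no camera call.
- robot.sign_off(): hands the job in, once; it reports no verdict.
Trained networks look in the newest picture that a camera, given by its name, has taken for a name from the list of things; names that differ only in an ending like _2 or _b are one class to them, and where a whole thing is asked for, a point or a joint stands for the part that bears it (a point fixed in the world has none). Each returns a list of dicts, best first, with "conf" (0 to 1); they miss things now and then, are a little off and sometimes report something else, mostly with a low value. They report only what shows in the picture. A call takes as long as a camera call.
- robot.find_in(label, camera): "extent" ([left, top, width, height] in pixels, round what is visible of it).
- robot.mark_of(label, camera): "at" ([column, row] in pixels: a listed point, or the origin of a listed thing).
The state is a dict: "time": time; "qpos": joint angles; "joint_velocities": joint speeds; "joint_efforts": joint torques, N m; "tool_pos": TCP position; "orientation": TCP orientation; "contact_force": force on the tool from outside, world axes, zero at the start; "moment": the same for the moment, N m; "gripper_width": finger opening in m.
Only numpy, scipy, OpenCV 4.12 (cv2) and the standard library are available. Lean on these libraries where they do the work, as an engineer would, in place of code of your own. Each camera call takes 0.05 s, during which the arm holds its last target.

### The job

Swing the lever of the code board's spring-loaded prop leg up past its over-centre point so that the board stands locked on the leg by itself, and let go of it. Then take the hooded scanner from its dock tray and hold its hood flat, square and centred on the printed code on the tilted board, pressed lightly against it and steady for about two seconds. Finally set the scanner gently upright in its dock tray again and let go, with the board still locked up and the bottle, jar and tape roll undisturbed.

Things in the scene. Friction and masses are not known exactly. Their poses are not given: they have to be found in the camera images.
- code_board: Fixed grey base plate 150 x 240 x 12 mm of the tilting code board; it does not move. Origin: centre of its underside, on the table; z up. An aluminium panel (140 mm along x, 205 mm along y, 8 mm thick) is hinged along x at y = +100 mm, z = 30 mm; it rises at its -y end, so its face always leans towards +y. On the panel lies a sprung pad with the code label. The prop leg is pivoted along x at y = -100 mm, z = 30 mm.
- prop_leg (a joint): Angle of the prop leg (rad): 0 folded, where springs hold it (the lever then points to the board's +y, 0.15 rad above level); 1.10 locked against its stop (lever 1.25 rad above level). It tilts the panel as it swings: panel face 0.22 rad from level at 0, 0.64 rad at over-centre (0.78), 0.61 rad when locked. Before over-centre the leg springs back to 0 if let go (up to about 8 N to overcome at the grip); past it the panel's springs push it to the stop and hold it there.
- leg_grip (a point): Middle of the round black rubber grip of the leg's lever: 14 mm thick, 70 mm long along the board's x, sticking out on the board's -x side; a lever plate 6 mm thick begins 39 mm towards +x from this point. It moves on an arc of 170 mm radius about point leg_pivot, rising and going towards the board's -y. Its x axis lies along the grip; its y axis points from the pivot to the grip.
- leg_pivot (a point): Point on the leg's pivot axis (along the board's x) beside the grip, on the board's -x side.
- code_mark (a point): Nominal centre of the code (bars on a 70 mm square label) on a raised 100 mm square pad; fixed to the tilting panel. z: outward normal; x, y along the sides. The pad's height is set anew each time, unreported: the real face is up to 8 mm above or below this point (z), to be found by touch. The pad is sprung: gives way along -z by at most 6 mm, 0.9 N at first plus 1.5 N per mm, then hard.
- scanner: Hooded hand scanner, 158 mm tall, 0.22 kg or so, standing upright on its hood in the dock. Origin: centre of the flat mouth of the hood; z runs from the mouth up the handle (it looks along -z). Hood 58 x 48 x 22 mm (x, y, z), above it a straight grey handle 42 mm (x) by 36 mm (y) up to z = 156 mm: grip it across y about 115 mm above the mouth.
- dock: Fixed black dock tray, open at the top, 100 x 90 mm outside, 14 mm high, walls and floor 5 mm. Origin: centre of its underside on the table; z up. The scanner's hood stands loosely on its floor, any way round.
- pump_bottle: Bystander: dark pump bottle, 50 mm thick, 160 mm tall, standing; origin at the centre of its underside.
- jar: Bystander: low round jar, 63 mm across, 34 mm tall; origin at the centre of its underside.
- tape_roll: Bystander: roll of tape lying flat, 104 mm across, 49 mm tall; origin at the centre of its underside.

How it is judged:
On the way, in this order (a step that is already met when the one before it is completed fails the run):
1. the prop leg is past over-centre, at its stop, and let go (value of joint prop_leg above 1.05 rad and contact force between the fingers and code_board below 0.1 N), for 0.3 s.
2. the scanner's hood is held steady on the code: centred within 12 mm along each side of the label, square within 0.12 rad, pressed with 1.2 to 8 N, for 1.2 s (x of scanner in the frame of code_mark between -0.012 and 0.012 m and y of scanner in the frame of code_mark between -0.012 and 0.012 m and angle between the z axis of scanner and the z axis of code_mark, either way round below 0.12 rad and contact force between scanner and code_board between 1.2 and 8 N and linear speed of scanner below 0.02 m/s and value of joint prop_leg above 1.05 rad), for 1.2 s.
At the end, for the whole second after the job is handed in: The prop leg is locked at its stop (joint over 1.05), and the scanner stands upright (within 0.08 rad) and at rest on the floor of its dock tray, within 28 mm of the tray's centre, released (value of joint prop_leg above 1.05 rad and angle between scanner's own z axis and vertical below 0.08 rad and z of scanner in the frame of dock between 0.002 and 0.009 m and horizontal distance between scanner and dock below 0.028 m and linear speed of scanner below 0.02 m/s and contact force between the fingers and scanner below 0.1 N); the robot touches nothing.
It fails at once if the scanner is pressed or knocked against the code board with over 20 N (contact force between scanner and code_board above 20 N).
It fails at once if the scanner is slammed into its dock with over 80 N (contact force between scanner and dock above 80 N).
It fails at once if the bottle, jar or tape roll is moved by over 30 mm or tipped (distance of any of pump_bottle, jar, tape_roll from where it was at the start of the episode above 0.03 m or angle between pump_bottle's own z axis and vertical above 0.5 rad).
It also fails if it takes over 69 s, if anything falls off the work surface, if the arm or the gripper's body presses on something with over 40 N, if the wrist force passes 120 N, or if a joint passes its speed limit or range.

## Working session

There is one attempt and no reset: what is moved stays moved. The work goes in short steps, Python scripts to look and compute and a tool call to move; the robot and the scene stay as the last step left them, time stands still between calls to the robot, and variables do not carry over. Pictures are saved under pics/ and viewed, and the job is handed in when it is done.

Besides the shell and the picture viewer there is one more tool, called after "Request:" in YAML: its name, and indented under it one key for each argument. drive_tool: Moves the arm, as the interface text tells. Its arguments: {"type":"object","properties":{"deltas":{"type":"array","items":{"type":"array"}},"gripper":{"type":"number"},"squeeze":{"type":"number"}},"required":["deltas"]}

```bash
ls; mkdir -p pics; python3 - <<'E'
from cell import robot
import cv2,numpy as np
s=robot.sense();print(s, robot.tcp_to_grasp)
for n in("side","top"):
    im=robot.capture(n);cv2.imwrite(f"pics/{n}0.png",im[:,:,::-1])
    m=robot.camera_model(n);print(n,m)
    for l in["code_board","leg_grip","leg_pivot","code_mark","scanner","dock","pump_bottle","jar","tape_roll"]:
        try:print(l,[(np.round(d["at"],1),round(d["conf"],2)) for d in robot.mark_of(l,n)[:2]],[(np.round(d["extent"]),round(d["conf"],2)) for d in robot.find_in(l,n)[:2]])
        except Exception as e:print(l,e)
print(robot.sense()["time"])
E
```

```text
pics
{'time': 0.0, 'qpos': array([-1.40250561,  0.42671378,  0.07387129,  1.60660337, -0.03411834,
        1.11079772, -0.06711352]), 'joint_velocities': array([-0.00066955, -0.00032831,  0.0013323 , -0.00048628, -0.00035522,
        0.00198905, -0.00313775]), 'joint_efforts': array([-4.66711572e-04, -9.35808849e+01,  3.66660208e+00, -4.54215574e+01,
       -4.88966005e-02,  1.98748667e-02,  6.63064884e-05]), 'tool_pos': array([0.21081622, 0.6407749 , 0.20478998]), 'orientation': array([ 0.1114645 ,  0.6982361 , -0.11235317,  0.69815384]), 'contact_force': array([ 0.76968677,  0.24240076, -0.0489796 ]), 'moment': array([ 0.01160084, -0.0256129 , -0.00154792]), 'gripper_width': 0.09384331903035563} 0.0188
side {'fx': 362.3944146673269, 'fy': 362.3944146673269, 'cx': 254.0858013008845, 'cy': 191.96033962103604, 'dist': array([-0.07073369,  0.        ,  0.        ,  0.        ,  0.        ]), 'camera_from_world': array([[-0.52339625,  0.85208632, -0.00229595,  0.29076306],
       [ 0.66941332,  0.40951877, -0.61982271, -0.31452242],
       [-0.52720221, -0.32594982, -0.78473852,  1.2428
[... 1551 characters left out ...]
69.,  49.]), 0.62)]
leg_pivot [(array([327.8, 207.5]), 0.87)] [(array([262., 186.,  64.,  51.]), 0.8)]
code_mark [(array([285.7, 165.5]), 0.63)] [(array([241., 131.,  84.,  70.]), 0.63)]
scanner [(array([154.6, 200.9]), 0.75), (array([282.1, 166.5]), 0.17)] [(array([132., 190.,  37.,  25.]), 0.74)]
dock [(array([154.6, 202.8]), 0.74)] [(array([185., 223.,  25.,  23.]), 0.6), (array([136., 184.,  41.,  38.]), 0.58)]
pump_bottle [(array([358.5, 223.8]), 0.96)] [(array([351., 215.,  35.,  19.]), 0.71)]
jar [(array([201.2, 233. ]), 0.6)] [(array([188., 226.,  21.,  23.]), 0.63)]
tape_roll [(array([156.1, 148.7]), 0.86), (array([153.6, 202.5]), 0.74)] [(array([133., 130.,  42.,  41.]), 0.83)]
1.9
```

```bash
python3 - <<'E'
import cv2
a=cv2.imread("pics/top0.png")[110:260,110:410];cv2.imwrite("pics/top0c.png",cv2.resize(a,None,fx=2.66,fy=2.66,interpolation=cv2.INTER_CUBIC))
a=cv2.imread("pics/side0.png")[90:330,140:420];cv2.imwrite("pics/side0c.png",cv2.resize(a,None,fx=2.5,fy=2.5,interpolation=cv2.INTER_CUBIC))
E
```

```text
(no output)
```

View pics/top0c.png

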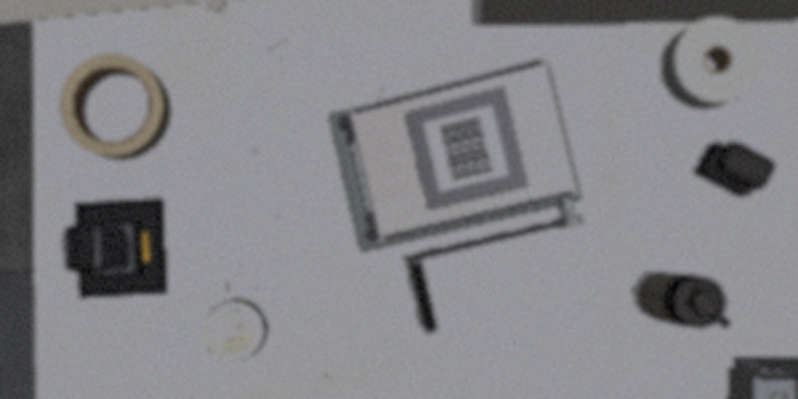

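View pics/side0c.png

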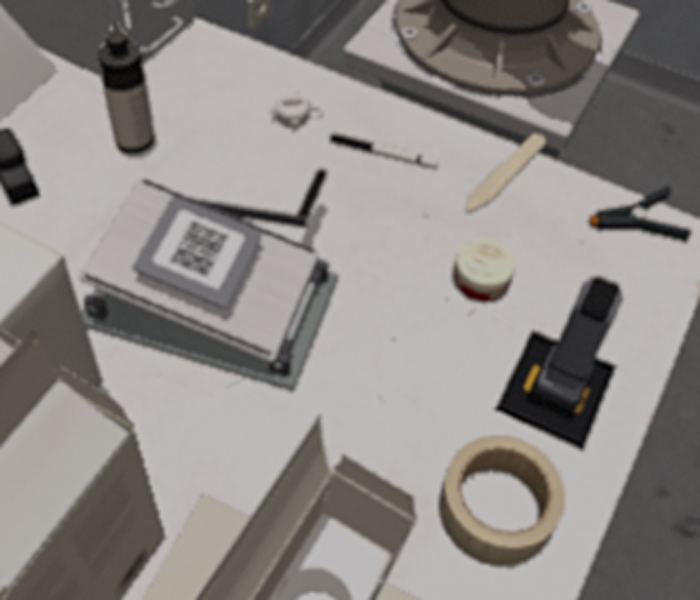

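View pics/top0.png

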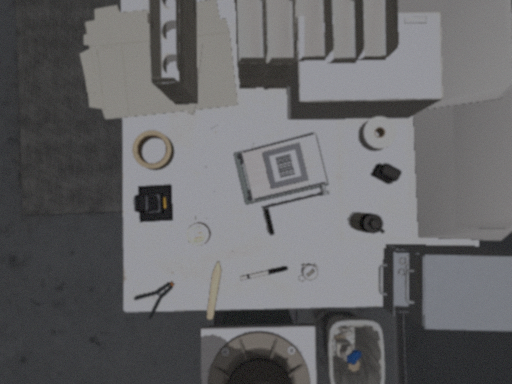

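```bash
python3 - <<'E'
import cv2
a=cv2.imread("pics/top0.png")[125:241,225:340];cv2.imwrite("pics/t1.png",cv2.convertScaleAbs(cv2.resize(a,None,fx=5,fy=5,interpolation=cv2.INTER_CUBIC),alpha=1.4))
a=cv2.imread("pics/side0.png")[150:250,165:285];cv2.imwrite("pics/s1.png",cv2.resize(a,None,fx=6,fy=6,interpolation=cv2.INTER_CUBIC))
a=cv2.imread("pics/top0.png")[180:250,125:215];b=cv2.imread("pics/side0.png")[190:280,330:400]
cv2.imwrite("pics/d1.png",cv2.resize(a,None,fx=6,fy=6,interpolation=cv2.INTER_CUBIC))
cv2.imwrite("pics/d2.png",cv2.resize(b,None,fx=6,fy=6,interpolation=cv2.INTER_CUBIC))
E
```

```text
(no output)
```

View pics/t1.png

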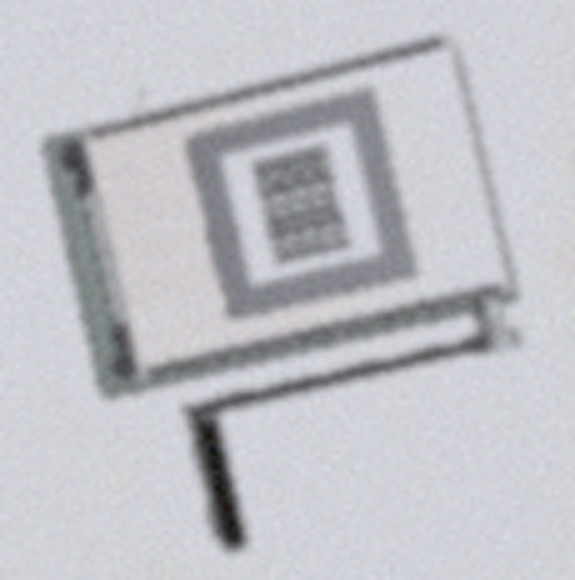

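View pics/s1.png

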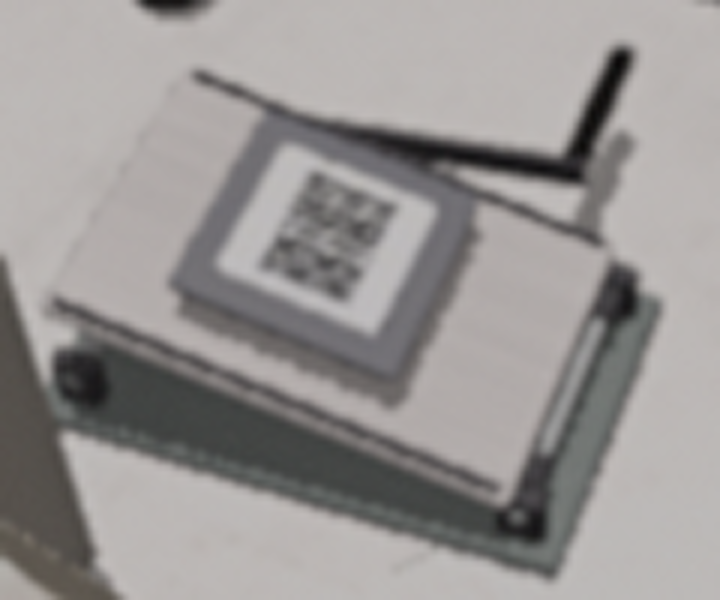

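View pics/d1.png

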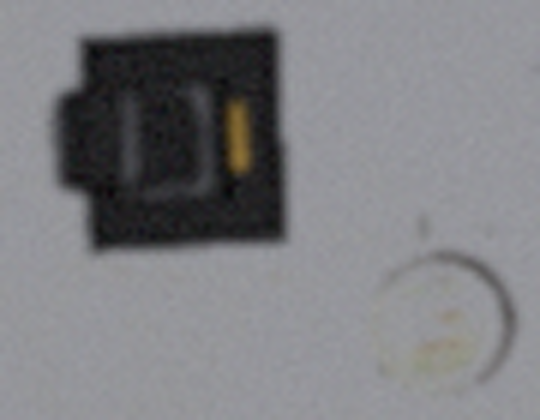

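View pics/d2.png

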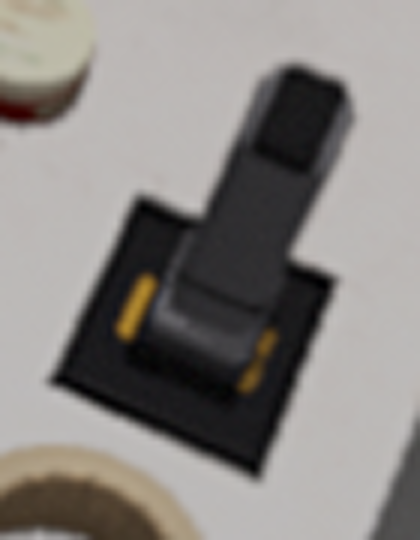

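```bash
cat > h.py <<'E'
import numpy as np,cv2
from cell import robot
from scipy.optimize import least_squares
from scipy.spatial.transform import Rotation as R
def proj(n,P):
    m=robot.camera_model(n);T=m["camera_from_world"]
    K=np.array([[m["fx"],0,m["cx"]],[0,m["fy"],m["cy"]],[0,0,1]])
    return cv2.projectPoints(np.atleast_2d(np.asarray(P,float)),cv2.Rodrigues(T[:3,:3])[0],T[:3,3],K,m["dist"])[0][:,0]
def plane(n,uv,z):
    m=robot.camera_model(n);T=m["camera_from_world"]
    K=np.array([[m["fx"],0,m["cx"]],[0,m["fy"],m["cy"]],[0,0,1]])
    p=cv2.undistortPoints(np.array([[uv]],float),K,m["dist"])[0,0]
    d=T[:3,:3].T@np.array([p[0],p[1],1]);c=-T[:3,:3].T@T[:3,3]
    return c+d*(z-c[2])/d[2]
def board(b,yaw,p):
    c,s=np.cos(yaw),np.sin(yaw);p=np.atleast_2d(p)
    return np.c_[b[0]+c*p[:,0]-s*p[:,1],b[1]+s*p[:,0]+c*p[:,1],p[:,2]]
def panel(x,c,h,a):
    return np.array([x,.1-c*np.cos(a)+h*np.sin(a),.03+c*np.sin(a)+h*np.cos(a)])
E
cat > fit.py <<'E'
from h import *
t=lambda u,v:((u+.5)/5-.5+225,(v+.5)/5-.5+125)
s=lambda u,v:((u+.5)/6-.5+165,(v+.5)/6-.5+150)
def pts(q):
    bx,by,yaw,gx,c,h,ce,hp,ge=q;a=.22;H=.05
    B=[];
    def g(r,ang=.15):return [gx+r,-.1+.17*np.cos(ang),.03+.17*np.sin(ang)]
    cn=lambda x,y:panel(x*H,c-y*H,h,a)
    L=[("top",t(108,393),[-.075,.12,.012],1.),("top",t(48,145),[.075,.12,.012],.5),
    ("top",t(443,40),panel(.07,ce,hp,a),1),("top",t(515,297),panel(-.07,ce,hp,a),1),
    ("side",s(195,72),panel(-.07,ce,hp,a),1),("side",s(52,298),panel(.07,ce,hp,a),1),
    ("side",s(553,575),[.075,.12,0],1),("side",s(660,300),[-.075,.12,.006],1),
    ("top",t(187,142),cn(1,1),1),("top",t(375,90),cn(1,-1),1),("top",t(413,277),cn(-1,-1),1),("top",t(232,317),cn(-1,1),1),
    ("side",s(270,112),cn(-1,-1),1),("side",s(475,195),cn(-1,1),1),("side",s(395,380),cn(1,1),1),("side",s(175,285),cn(1,-1),1),
    ("top",t(234,545),g(-.035),1),("side",s(624,55),g(-.035),1)]
    return L
def res(q):
    L=pts(q);P=board(q[:2],q[2],np.array([l[2] for l in L]));o=[]
    for l,p in zip(L,P):o.append((proj(l[0],p)[0]-l[1])*l[3])
    return np.array(o)
r=least_squares(lambda q:res(q).ravel(),[.55,-.05,.26,-.12,.1,.02,.2,.008,0],loss="soft_l1")
print(np.round(r.x,4),r.cost);print(np.round(res(r.x),1))
q=r.x;np.save("q.npy",q)
for a,n in((.15,"fold"),(.93,"oc"),(1.25,"lock")):
    print(n,board(q[:2],q[2],[q[3],-.1+.17*np.cos(a),.03+.17*np.sin(a)]))
for a in(.22,.61):print(board(q[:2],q[2],panel(0,q[4],q[5],a)))
g=board(q[:2],q[2],[q[3],-.1+.17*np.cos(.15),.03+.17*np.sin(.15)])
for n in("top","side"):print(n,proj(n,g),proj(n,board(q[:2],q[2],panel(0,q[4],q[5],.22))))
for n,u in(("top",(154.6,202.8)),("side",(362.7,245.9))):print("dock",plane(n,u,0))
for n,u in(("top",(154.6,200.9)),("side",(362.3,248.1))):print("scan",plane(n,u,.005))
# dock corners
f=lambda u,v:((u+.5)/6-.5+125,(v+.5)/6-.5+180)
print([plane("top",f(*u),.014).round(4) for u in((80,38),(276,28),(286,242),(92,250))])
f=lambda u,v:((u+.5)/6-.5+330,(v+.5)/6-.5+190)
print([plane("side",f(*u),.014).round(4) for u in((138,195),(335,278),(258,478),(52,380))])
print([plane("side",f(*u),.158).round(4) for u in((292,65),(352,95),(338,150),(254,150))])
f=lambda u,v:((u+.5)/6-.5+125,(v+.5)/6-.5+180)
print([plane("top",f(*u),.156).round(4) for u in((58,95),(66,188))])
print(R.from_quat(robot.sense()["orientation"]).as_matrix().round(3))
E
python3 fit.py
```

```text
[ 0.5892 -0.0751  0.2112 -0.1312  0.1126  0.0336  0.2041  0.014   0.    ] 9.829263966870505
[[-0.2  1.8]
 [-0.2 -0.5]
 [ 0.5 -0.4]
 [-1.5  0.2]
 [ 0.2 -1. ]
 [-0.7  1.6]
 [-0.   1.9]
 [ 0.6  0.2]
 [ 0.3 -0.6]
 [-0.3  0.3]
 [ 1.   0.4]
 [-0.   1.3]
 [-0.2 -0.8]
 [ 1.8  0.7]
 [ 0.5  0.5]
 [-1.3 -0.1]
 [ 1.1  0.2]
 [-0.7  0.3]]
fold [[ 0.44663087 -0.03604769  0.05540448]]
oc [[ 0.46056254 -0.10103036  0.16627539]]
lock [[ 0.47063029 -0.14799025  0.19132739]]
[[ 0.58969582 -0.07757929  0.08737978]]
[[ 0.58350919 -0.04872246  0.12204344]]
top [[269.5590617  221.01564497]] [[285.00490301 166.28144853]]
side [[263.79686882 167.95854856]] [[219.77885659 189.63657258]]
dock [0.50143655 0.28242488 0.        ]
dock [0.49792139 0.27990112 0.        ]
scan [0.50667347 0.28123192 0.005     ]
scan [0.50758787 0.28136324 0.005     ]
[array([0.5488, 0.3247, 0.014 ]), array([0.5519, 0.2347, 0.014 ]), array([0.4531, 0.2311, 0.014 ]), array([0.4511, 0.3199, 0.014 ])]
[array([0.4551, 0.2323, 0.014 ]), array([0.451 , 0.3185, 0.014 ]), array([0.5541, 0.323 , 0.014 ]), array([0.5559, 0.2365, 0.014 ])]
[array([0.4789, 0.2691, 0.158 ]), array([0.4804, 0.2924, 0.158 ]), array([0.5063, 0.2959, 0.158 ]), array([0.5218, 0.2704, 0.158 ])]
[array([0.5183, 0.2955, 0.156 ]), array([0.4808, 0.2925, 0.156 ])]
[[-0.     0.313  0.95 ]
 [-0.     0.95  -0.313]
 [-1.    -0.    -0.   ]]
```

Request:
drive_tool:
  deltas:
    - [[2.7,-3.6,0.5],[0,0,3]]
    - [[2.7,-3.6,0.5],[0,0,3]]
    - [[2.7,-3.6,0.5],[0,0,3]]
    - [[2.7,-3.6,0.5],[0,0,3]]
    - [[2.7,-3.6,0.5],[0,0,3]]
    - [[2.7,-3.6,0.5],[0,0,3]]
    - [[2.7,-3.6,0.5],[0,0,3]]
    - [[2.7,-3.6,0.5],[0,0,3]]
    - [[2.7,-3.6,0.5],[0,0,3]]
    - [[2.7,-3.6,0.5],[0,0,3]]
  gripper: 1

```text
time: 3.15
tool_pos: [0.4817, 0.2799, 0.2559]
orientation: [-0.073, 0.703, 0.073, 0.703]
contact_force: [1.1, 0.4, 0.8]
gripper_width: 0.0941
```

Request:
drive_tool:
  deltas:
    - [[-0.4,-4,-0.5],[0,0,0]]
    - [[-0.4,-4,-0.5],[0,0,0]]
    - [[-0.4,-4,-1],[0,0,0]]
    - [[-0.4,-4,-1],[0,0,0]]
    - [[-0.4,-4,-1],[0,0,0]]
    - [[-0.5,-4,-1.5],[0,0,0]]
    - [[-0.5,-4,-1.5],[0,0,0]]
    - [[-0.5,-3.6,-1.5],[0,0,0]]
    - [[0,0,0],[0,0,0]]

```text
time: 4.28
tool_pos: [0.445, -0.037, 0.1699]
orientation: [-0.071, 0.704, 0.071, 0.703]
contact_force: [0.2, 0.0, 0.1]
gripper_width: 0.0941
```

```bash
python3 - <<'E'
from h import *
q=np.load("q.npy")
s=robot.sense();print(s["tool_pos"],s["contact_force"],R.from_quat(s["orientation"]).as_matrix().round(3).tolist())
g=board(q[:2],q[2],[q[3],-.1+.17*np.cos(.15),.03+.17*np.sin(.15)])
for n in("side","top"):
    im=robot.capture(n)[:,:,::-1].copy()
    c=proj(n,g)[0];print(n,c,proj(n,s["tool_pos"]),[(d["at"],d["conf"]) for d in robot.mark_of("leg_grip",n)[:2]])
    cv2.circle(im,tuple(int(x) for x in c.round()),1,(0,0,255),-1)
    u,v=c.astype(int);cv2.imwrite(f"pics/g_{n}.png",cv2.resize(im[v-60:v+60,u-70:u+70],None,fx=5,fy=5))
E
```

```text
[ 0.44497861 -0.03703572  0.16989221] [0.18480434 0.02636144 0.08557062] [[-0.001, -0.201, 0.98], [-0.0, 0.98, 0.201], [-1.0, -0.0, -0.001]]
side [263.79686882 167.95854856] [[264.65466769 136.04037321]] [([264.4, 168.4], 0.59)]
top [269.5590617  221.01564497] [[272.27953647 223.4354747 ]] [([363.0, 224.0], 0.36)]
```

View pics/g_side.png

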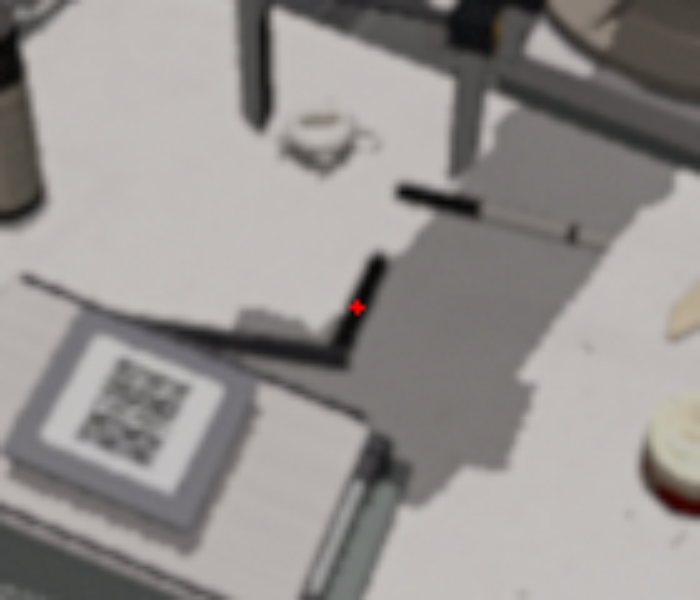

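View pics/g_top.png

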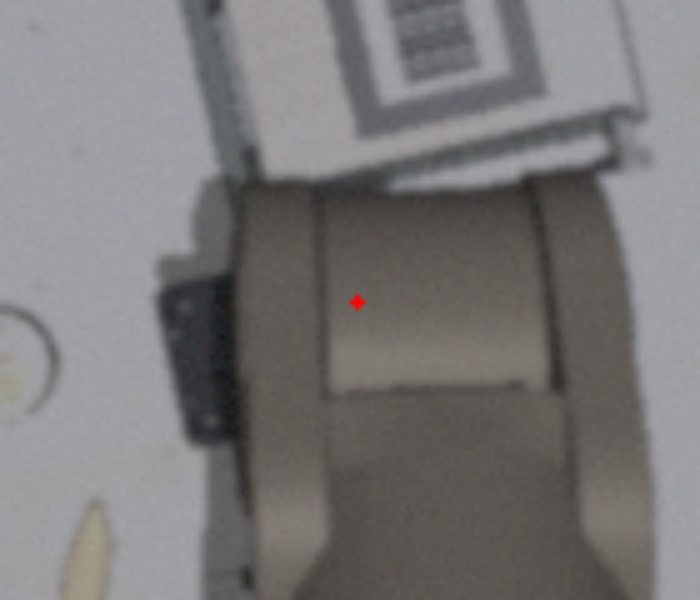

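Request:
drive_tool:
  deltas:
    - [[0,0,-3],[0,0,0]]
    - [[0,0,-3],[0,0,0]]
    - [[0,0,-3],[0,0,0]]
    - [[0,0,-2.5],[0,0,0]]
    - [[0,0,-1.6],[0,0,0]]
    - [[0,0,0],[0,0,0]]

```text
time: 5.22
tool_pos: [0.4456, -0.0341, 0.0389]
orientation: [-0.073, 0.704, 0.073, 0.703]
contact_force: [0.2, 0.2, 0.7]
gripper_width: 0.0941
```

Request:
drive_tool:
  deltas:
    - [[0,0,0],[0,0,0]]
    - [[0,0,0],[0,0,0]]
    - [[0,0,0],[0,0,0]]
    - [[0,0,0],[0,0,0]]
    - [[0,0,0],[0,0,0]]
    - [[0,0,0],[0,0,0]]
  gripper: 0
  squeeze: 30

```text
time: 5.98
tool_pos: [0.4459, -0.0349, 0.0395]
orientation: [-0.073, 0.703, 0.073, 0.703]
contact_force: [-0.2, -0.6, 1.0]
gripper_width: 0.0375
```

Request:
drive_tool:
  deltas:
    - [[0,0,0],[0,0,0]]
    - [[0,0,0],[0,0,0]]
    - [[0,0,0],[0,0,0]]
    - [[0,0,0],[0,0,0]]

```text
time: 6.48
tool_pos: [0.4458, -0.0345, 0.0394]
orientation: [-0.073, 0.703, 0.073, 0.703]
contact_force: [-1.4, 3.2, 0.3]
gripper_width: 0.0131
```

Request:
drive_tool:
  deltas:
    - [[0.05,-0.24,1.25],[0,0,0]]
    - [[0.07,-0.32,1.23],[0,0,0]]
    - [[0.09,-0.41,1.2],[0,0,0]]
    - [[0.11,-0.5,1.17],[0,0,0]]
    - [[0.12,-0.59,1.13],[0,0,0]]
    - [[0.14,-0.66,1.08],[0,0,0]]
    - [[0.16,-0.74,1.03],[0,0,0]]
    - [[0.17,-0.81,0.96],[0,0,0]]

```text
time: 7.48
tool_pos: [0.4546, -0.0749, 0.1306]
orientation: [-0.072, 0.704, 0.074, 0.703]
contact_force: [-7.3, 22.1, 15.1]
gripper_width: 0.0132
```

Request:
drive_tool:
  deltas:
    - [[0.15,-0.7,1.05],[0,0,0]]
    - [[0.18,-0.85,0.95],[0,0,0]]

```text
time: 7.72
tool_pos: [0.4585, -0.0934, 0.1505]
orientation: [-0.073, 0.703, 0.073, 0.704]
contact_force: [5.0, -1.7, -8.5]
gripper_width: 0.0132
```

Request:
drive_tool:
  deltas:
    - [[0.2,-1.0,0.72],[0,0,0]]
    - [[0.22,-1.05,0.66],[0,0,0]]
    - [[0.22,-1.1,0.58],[0,0,0]]

```text
time: 8.1
tool_pos: [0.4653, -0.1246, 0.1705]
orientation: [-0.072, 0.703, 0.073, 0.704]
contact_force: [1.9, 4.0, 6.3]
gripper_width: 0.0134
```

Request:
drive_tool:
  deltas:
    - [[0.22,-1.1,0.5],[0,0,0]]
    - [[0.15,-0.7,0.3],[0,0,0]]
    - [[0,0,0],[0,0,0]]

```text
time: 8.48
tool_pos: [0.4689, -0.1434, 0.1781]
orientation: [-0.072, 0.703, 0.072, 0.704]
contact_force: [1.5, 2.8, 7.6]
gripper_width: 0.0132
```

Request:
drive_tool:
  deltas:
    - [[0,0,0],[0,0,0]]
    - [[0,0,0],[0,0,0]]
    - [[0,0,0],[0,0,0]]
    - [[0,0,0],[0,0,0]]
    - [[0,0,0],[0,0,0]]
    - [[0,0,3],[0,0,0]]
    - [[0,0,4],[0,0,0]]
    - [[0,0,3],[0,0,0]]
  gripper: 1

```text
time: 9.48
tool_pos: [0.4685, -0.1427, 0.2791]
orientation: [-0.073, 0.703, 0.073, 0.704]
contact_force: [-0.5, -0.2, 0.2]
gripper_width: 0.0898
```

Request:
drive_tool:
  deltas:
    - [[0,4,0],[0,0,0]]
    - [[0,5,0],[0,0,0]]
    - [[0,5,0],[0,0,0]]
    - [[0,5,0],[0,0,-3]]
    - [[0,5,0],[0,0,-3]]
    - [[0,5,0],[0,0,-4]]
    - [[0,5,0],[0,0,0]]

```text
time: 10.35
tool_pos: [0.4682, 0.1991, 0.2777]
orientation: [-0.011, 0.707, 0.011, 0.707]
contact_force: [0.7, -0.1, 0.1]
gripper_width: 0.094
```

```bash
python3 - <<'E'
from h import *
s=robot.sense();print(s["time"],s["tool_pos"])
for n in("side","top"):
    im=robot.capture(n)[:,:,::-1];cv2.imwrite(f"pics/l_{n}.png",im)
    for l in["leg_grip","code_mark"]:print(n,l,[(np.round(d["at"],1),round(d["conf"],2)) for d in robot.mark_of(l,n)[:2]])
    c=im[130:246,225:345] if n=="top" else im[120:245,165:290]
    cv2.imwrite(f"pics/l_{n}c.png",cv2.resize(c,None,fx=5 if n=="top" else 4.8,fy=5 if n=="top" else 4.8,interpolation=cv2.INTER_CUBIC))
E
```

```text
10.35 [0.46820963 0.19905058 0.27767256]
side leg_grip [(array([223.4, 119.6]), 0.68)]
side code_mark [(array([228.7, 186. ]), 0.88)]
top leg_grip [(array([318.4, 212.3]), 0.73)]
top code_mark [(array([276., 163.]), 0.67), (array([155.9, 151.7]), 0.53)]
```

View pics/l_sidec.png

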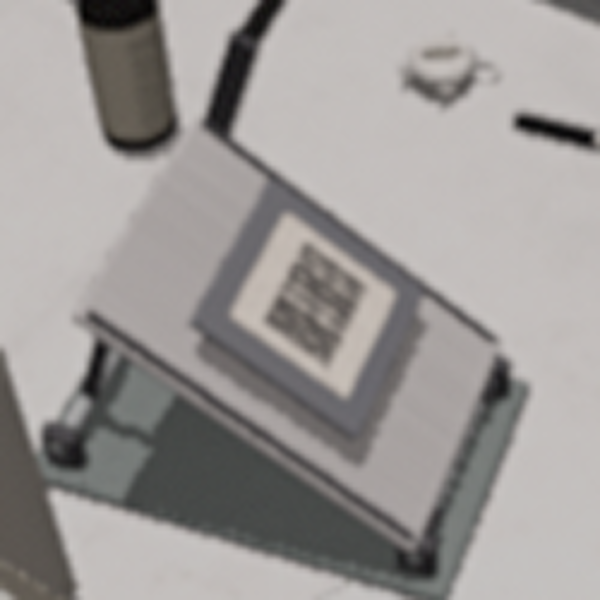

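View pics/l_topc.png

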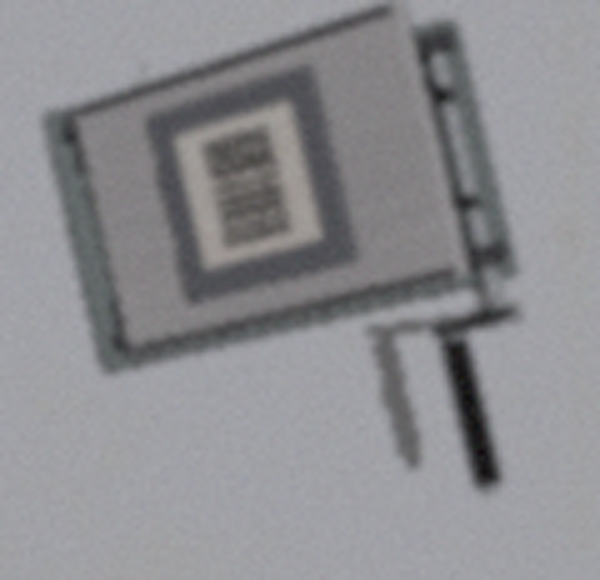

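```bash
cat > fit2.py <<'E'
from h import *
def mk(s,ou,ov):return lambda u,v:((u+.5)/s-.5+ou,(v+.5)/s-.5+ov)
t=mk(5,225,125);s=mk(6,165,150);T=mk(5,225,130);S=mk(4.8,165,120)
def L(q):
    bx,by,yaw,gx,c,h,ce,hp,a1=q;a=.22
    g=lambda r,ang:[gx+r,-.1+.17*np.cos(ang),.03+.17*np.sin(ang)]
    cn=lambda x,y,a,H=.05:panel(x*H,c-y*H,h,a)
    K=.035
    return [("top",t(108,393),[-.075,.12,.012]),("top",t(48,145),[.075,.12,.012]),
    ("top",t(443,40),panel(.07,ce,hp,a)),("top",t(515,297),panel(-.07,ce,hp,a)),
    ("side",s(195,72),panel(-.07,ce,hp,a)),("side",s(52,298),panel(.07,ce,hp,a)),
    ("side",s(553,575),[.075,.12,0]),("side",s(660,300),[-.075,.12,.006]),
    ("top",t(187,142),cn(1,1,a)),("top",t(375,90),cn(1,-1,a)),("top",t(413,277),cn(-1,-1,a)),("top",t(232,317),cn(-1,1,a)),
    ("side",s(270,112),cn(-1,-1,a)),("side",s(475,195),cn(-1,1,a)),("side",s(395,380),cn(1,1,a)),("side",s(175,285),cn(1,-1,a)),
    ("top",t(234,545),g(-.035,.15)),("side",s(624,55),g(-.035,.15)),
    ("top",T(45,115),[.075,.12,.012]),("top",T(105,372),[-.075,.12,.012]),("top",T(458,25),[.075,-.12,.012]),("top",T(515,275),[-.075,-.12,.012]),
    ("top",T(148,118),cn(1,1,a1)),("top",T(312,68),cn(1,-1,a1)),("top",T(357,258),cn(-1,-1,a1)),("top",T(188,302),cn(-1,1,a1)),
    ("top",T(175,138),cn(1,1,a1,K)),("top",T(288,102),cn(1,-1,a1,K)),("top",T(325,240),cn(-1,-1,a1,K)),("top",T(205,268),cn(-1,1,a1,K)),
    ("top",T(487,487),g(-.035,1.25)),("side",S(445,598),[.075,.12,0]),
    ("side",S(268,180),cn(-1,-1,a1)),("side",S(420,298),cn(-1,1,a1)),("side",S(360,435),cn(1,1,a1)),("side",S(195,325),cn(1,-1,a1)),
    ("side",S(285,210),cn(-1,-1,a1,K)),("side",S(395,293),cn(-1,1,a1,K)),("side",S(350,397),cn(1,1,a1,K)),("side",S(232,308),cn(1,-1,a1,K)),
    ("side",S(205,125),panel(-.07,ce,hp,a1)),("side",S(85,318),panel(.07,ce,hp,a1))]
def res(q):
    l=L(q);P=board(q[:2],q[2],np.array([x[2] for x in l]))
    return np.array([proj(x[0],p)[0]-x[1] for x,p in zip(l,P)])
r=least_squares(lambda q:np.r_[res(q).ravel(),(q[8]-.61)*100],[.589,-.07,.21,-.13,.11,.03,.2,.01,.61],loss="soft_l1")
q=r.x;print(np.round(q,4),r.cost);E=res(q);print(np.round(E[18:],1).tolist(),np.sqrt((E**2).mean()))
np.save("q2.npy",q)
P=board(q[:2],q[2],panel(0,q[4],q[5],q[8]));print("code",P)
for n in("top","side"):print(n,proj(n,P))
E
python3 fit2.py
```

```text
Traceback (most recent call last):
  File "fit2.py", line 26, in <module>
    r=least_squares(lambda q:np.r_[res(q).ravel(),(q[8]-.61)*100],[.589,-.07,.21,-.13,.11,.03,.2,.01,.61],loss="soft_l1")
  File "fit2.py", line 26, in <lambda>
    r=least_squares(lambda q:np.r_[res(q).ravel(),(q[8]-.61)*100],[.589,-.07,.21,-.13,.11,.03,.2,.01,.61],loss="soft_l1")
                                   ~~~^^^
  File "fit2.py", line 25, in res
    return np.array([proj(x[0],p)[0]-x[1] for x,p in zip(l,P)])
                     ~~~~^^^^^^^^
  File "h.py", line 6, in proj
    m=robot.camera_model(n);T=m["camera_from_world"]
ValueError: time passes only in moves, steps and waits
```

```bash
python3 - <<'E'
s=open("h.py").read().replace("from cell import robot\n","from cell import robot\nfrom functools import lru_cache\n@lru_cache(None)\ndef CM(n):return robot.camera_model(n)\n").replace("m=robot.camera_model(n)","m=CM(n)")
open("h.py","w").write(s)
E
python3 fit2.py
```

```text
[ 0.5895 -0.0738  0.2125 -0.1319  0.1141  0.0354  0.2047  0.014   0.6109] 25.049687324706365
[[-0.2, 0.0], [0.0, 0.9], [0.6, -1.3], [1.7, 0.7], [-0.3, 0.1], [-0.3, -0.5], [0.1, 1.1], [0.6, 0.8], [0.4, 0.2], [0.7, 0.3], [-0.2, 0.2], [0.6, 0.7], [0.8, -0.3], [-0.1, 3.4], [1.2, -0.9], [1.8, -1.4], [-0.0, 1.2], [-0.7, -0.6], [0.3, 0.9], [0.2, 0.5], [-0.7, 0.6], [-0.4, 1.9], [0.2, -1.1], [-0.5, 0.6]] 0.9250830458954878
code [[ 0.58383164 -0.04756301  0.12445115]]
top [[274.40865706 167.38562638]]
side [[230.45963291 183.33256809]]
```

Request:
drive_tool:
  deltas:
    - [[1.7,4,0],[0,0,0]]
    - [[1.7,3.9,0],[0,0,0]]
    - [[0,0,-3],[0,0,0]]
    - [[0,0,-3.5],[0,0,0]]
    - [[0,0,0],[0,0,0]]
  gripper: 0.8

```text
time: 11.28
tool_pos: [0.5017, 0.2745, 0.2109]
orientation: [-0.011, 0.708, 0.01, 0.706]
contact_force: [-0.4, -0.2, 0.4]
gripper_width: 0.0749
```

```bash
python3 - <<'E'
from h import *
s=robot.sense();print(s["time"],s["tool_pos"],R.from_quat(s["orientation"]).as_matrix().round(3).tolist())
im=robot.capture("side")[:,:,::-1];print(proj("side",s["tool_pos"]),proj("side",s["tool_pos"]+[0,0,-.052]))
print([(d["at"],d["conf"]) for d in robot.mark_of("scanner","side")[:2]])
cv2.imwrite("pics/sc1.png",cv2.resize(im[150:280,310:420],None,fx=4.6,fy=4.6,interpolation=cv2.INTER_CUBIC))
E
```

```text
11.275 [0.50169581 0.27449152 0.21086356] [[-0.003, -0.029, 1.0], [-0.003, 1.0, 0.029], [-1.0, -0.002, -0.003]]
[[383.90730394 193.46451465]] [[377.13158175 208.5394078 ]]
[([363.8, 248.3], 0.69), ([219.9, 116.7], 0.65)]
```

View pics/sc1.png

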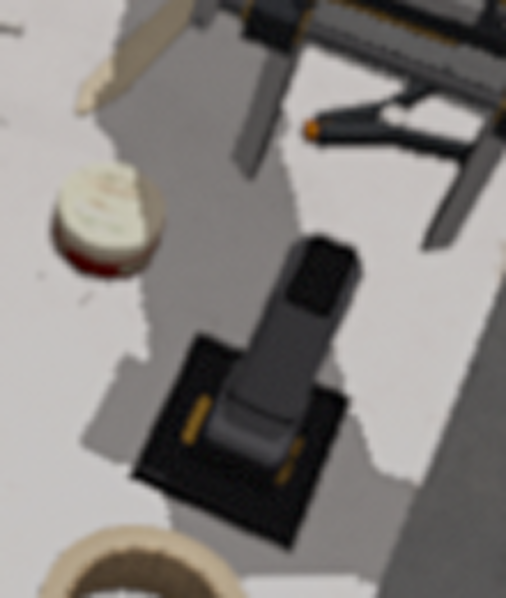

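```bash
python3 - <<'E'
from h import *
for z in(.161,):
  for u,v in((325,278),(325,238),(360,265),(290,295),(335,315),(305,240)):
    print((u,v),plane("side",((u+.5)/4.6-.5+310,(v+.5)/4.6-.5+150),z).round(4))
for xy in((.502,.278),(.505,.281)):
  P=[[xy[0]+a*.021,xy[1]+b*.018,.161] for a,b in((-1,-1),(-1,1),(1,1),(1,-1))]
  print(((proj("side",P)-[310,150]+.5)*4.6-.5).round(0).tolist())
E
```

```text
(325, 278) [0.5037 0.2816 0.161 ]
(325, 238) [0.4816 0.2738 0.161 ]
(360, 265) [0.4881 0.2932 0.161 ]
(290, 295) [0.5213 0.271  0.161 ]
(335, 315) [0.5211 0.2925 0.161 ]
(305, 240) [0.4877 0.2661 0.161 ]
[[298.0, 225.0], [371.0, 257.0], [341.0, 321.0], [266.0, 287.0]]
[[301.0, 232.0], [375.0, 264.0], [345.0, 329.0], [270.0, 295.0]]
```

Request:
drive_tool:
  deltas:
    - [[0.1,0.5,-2],[0,0,0]]
    - [[0,0,-2.5],[0,0,0]]
    - [[0,0,-2.5],[0,0,0]]
    - [[0,0,-2.5],[0,0,0]]
    - [[0,0,-1.5],[0,0,0]]
    - [[0,0,0],[0,0,0]]

```text
time: 12.12
tool_pos: [0.5036, 0.2813, 0.1028]
orientation: [-0.011, 0.707, 0.011, 0.707]
contact_force: [0.5, 0.7, -0.2]
gripper_width: 0.0752
```

Request:
drive_tool:
  deltas:
    - [[0,0,0],[0,0,0]]
    - [[0,0,0],[0,0,0]]
    - [[0,0,0],[0,0,0]]
    - [[0,0,0],[0,0,0]]
    - [[0,0,0],[0,0,0]]
    - [[0,0,0],[0,0,0]]
    - [[0,0,0],[0,0,0]]
  gripper: 0
  squeeze: 30

```text
time: 13.0
tool_pos: [0.5034, 0.2814, 0.1026]
orientation: [-0.011, 0.707, 0.011, 0.707]
contact_force: [-0.2, -0.6, 2.0]
gripper_width: 0.036
```

Request:
drive_tool:
  deltas:
    - [[0,0,0.5],[0,0,0]]
    - [[0,0,2],[0,0,0]]
    - [[0,0,3],[0,0,0]]
    - [[0,0,4],[0,0,0]]
    - [[0,0,4],[0,0,0]]
    - [[0,0,3.5],[0,0,0]]
    - [[0,0,0],[0,0,0]]

```text
time: 13.88
tool_pos: [0.5044, 0.282, 0.2753]
orientation: [-0.01, 0.706, 0.012, 0.708]
contact_force: [-0.2, 0.3, -3.0]
gripper_width: 0.0361
```

```bash
cat > scan.py <<'E'
from h import *
s=robot.sense();print(s["time"],s["tool_pos"],s["contact_force"].round(1))
q=np.load("q2.npy");M=R.from_quat(s["orientation"]).as_matrix()
yaw=q[2];a=.61
n=np.array([-np.sin(yaw)*np.sin(a),np.cos(yaw)*np.sin(a),np.cos(a)])
xb=np.array([np.cos(yaw),np.sin(yaw),0])
code=board(q[:2],yaw,panel(0,q[4],q[5],a))[0]
d=.0976
mouth=s["tool_pos"]+M[:,0]*d
# target: tool x=-n ; jaw axis y = n x xb-ish in plane
yt=np.cross(n,xb); Mt=np.c_[-n,yt,np.cross(-n,yt)]
rv=R.from_matrix(Mt@M.T).as_rotvec(degrees=True)
print("rot needed",rv.round(2),"code",code.round(4),"n",n.round(4),"xb",xb.round(4))
print("angle",np.degrees(np.arccos(-M[:,0]@n)).round(2),"mouth",mouth.round(4),"height",((mouth-code)@n).round(4),"lat xb,yb",((mouth-code)@xb).round(4),((mouth-code)@np.cross(n,xb)).round(4))
for h in(.04,.0):print("TCP tgt h",h,(code+n*(h+d)).round(4))
E
python3 scan.py
```

```text
13.875 [0.50439614 0.28203526 0.27533172] [-0.2  0.3 -3. ]
rot needed [-34.91  -4.08  10.01] code [ 0.5838 -0.0476  0.1244] n [-0.1208  0.56    0.8196] xb [0.9775 0.2109 0.    ]
angle 35.06 mouth [0.5047 0.2823 0.1777] height 0.238 lat xb,yb -0.0078 0.2475
TCP tgt h 0.04 [0.5672 0.0294 0.2372]
TCP tgt h 0.0 [0.5721 0.007  0.2044]
```

Request:
drive_tool:
  deltas:
    - [[0.75,-3,0],[-4.36,-0.51,1.25]]
    - [[0.75,-3,0],[-4.36,-0.51,1.25]]
    - [[0.75,-3,0],[-4.36,-0.51,1.25]]
    - [[0.75,-3,0],[-4.36,-0.51,1.25]]
    - [[0.75,-3,-0.5],[-4.36,-0.51,1.25]]
    - [[0.75,-3,-0.5],[-4.36,-0.51,1.25]]
    - [[0.75,-3,-0.5],[-4.36,-0.51,1.25]]
    - [[0.75,-3,-0.5],[-4.36,-0.51,1.25]]
    - [[0,0,0],[0,0,0]]

```text
time: 15.0
tool_pos: [0.5625, 0.0403, 0.251]
orientation: [-0.284, 0.65, -0.141, 0.691]
contact_force: [-0.5, 0.7, -1.6]
gripper_width: 0.0359
```

```bash
python3 scan.py; python3 - <<'E'
from h import *
for n in("side","top"):
    im=robot.capture(n)[:,:,::-1]
    print(n,[(np.round(d["at"],1),round(d["conf"],2)) for l in("scanner","code_mark") for d in robot.mark_of(l,n)[:2]])
    c=im[110:260,210:360] if n=="top" else im[90:235,165:315]
    cv2.imwrite(f"pics/h_{n}.png",cv2.resize(c,None,fx=4,fy=4,interpolation=cv2.INTER_CUBIC))
E
```

```text
15.0 [0.56246851 0.04033086 0.25097815] [-0.5  0.7 -1.6]
rot needed [ 0.28 -0.29  0.14] code [ 0.5838 -0.0476  0.1244] n [-0.1208  0.56    0.8196] xb [0.9775 0.2109 0.    ]
angle 0.43 mouth [ 0.5737 -0.0147  0.1712] height 0.058 lat xb,yb -0.003 0.0013
TCP tgt h 0.04 [0.5672 0.0294 0.2372]
TCP tgt h 0.0 [0.5721 0.007  0.2044]
side [(array([247. , 174.6]), 0.73), (array([232. , 187.7]), 0.86)]
top [(array([262.1, 168.1]), 0.71), (array([275.2, 164.6]), 0.55)]
```

View pics/h_side.png

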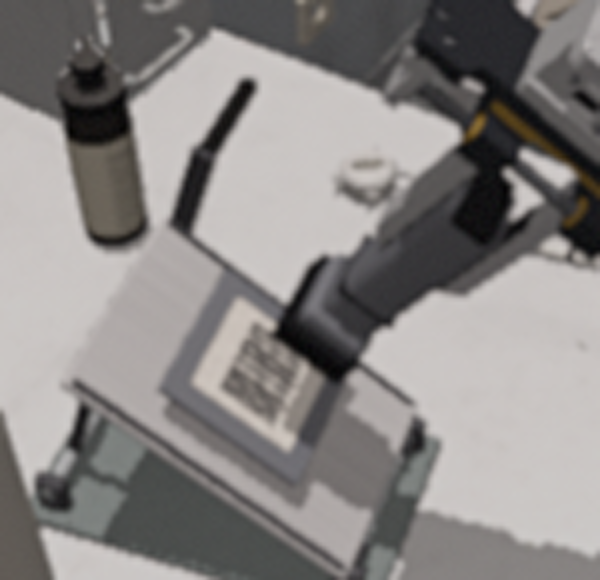

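View pics/h_top.png

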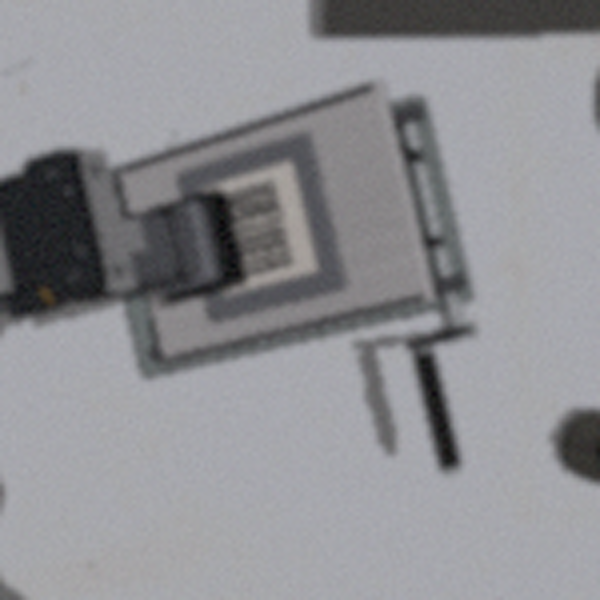

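```bash
python3 - <<'E'
from h import *
q=np.load("q2.npy");yaw=q[2];n=np.array([-np.sin(yaw)*np.sin(.61),np.cos(yaw)*np.sin(.61),np.cos(.61)]);xb=np.array([np.cos(yaw),np.sin(yaw),0]);yb=np.cross(n,xb)
m=np.array([.5737,-.0147,.1712])
for c in("side","top"):
    print(c,proj(c,m))
    P=[m+a*.029*xb+b*.024*yb for a,b in((1,1),(1,-1),(-1,-1),(-1,1))]
    o=(165,90) if c=="side" else (210,110)
    print(((proj(c,P)-o+.5)*4-.5).round(0).tolist())
def tri(a,b):
    def f(x):return np.r_[proj("side",x)[0]-a,proj("top",x)[0]-b]
    r=least_squares(f,m);return r.x,r.fun
for a,b in(((247,174.6),(262.1,168.1)),((232,187.7),(275.2,164.6)),((228.7,186),(276,163))):
    x,f=tri(a,b);print(x.round(4),f.round(1),"lat",((x-[.5838,-.0476,.1244])@np.c_[xb,yb,n]).round(4))
E
```

```text
side [[244.06483628 172.92043009]]
[[333.0, 396.0], [265.0, 345.0], [302.0, 272.0], [368.0, 322.0]]
top [[261.9983254  169.99627929]]
[[167.0, 205.0], [231.0, 184.0], [254.0, 279.0], [188.0, 297.0]]
[ 0.5759 -0.0107  0.1705] [-1.9 -0.1 -1.8  1.1] lat [0.     0.0046 0.0594]
[ 0.589  -0.0457  0.1153] [-1.9 -0.1 -1.8  1.1] lat [ 0.0055  0.0058 -0.0071]
[ 0.5934 -0.0493  0.1237] [-1.1 -0.1 -1.   0.6] lat [ 0.009  -0.0026 -0.0027]
```

```bash
python3 - <<'E'
import cv2
a=cv2.imread("pics/h_side.png")[210:430,220:420];a=cv2.resize(a,None,fx=3.5,fy=3.5,interpolation=cv2.INTER_CUBIC)[:, :]
a=cv2.convertScaleAbs(a,alpha=1.6);b=cv2.imread("pics/h_top.png")[160:330,120:300];b=cv2.convertScaleAbs(cv2.resize(b,None,fx=3.5,fy=3.5,interpolation=cv2.INTER_CUBIC),alpha=1.8)
cv2.imwrite("pics/hz_s.png",cv2.resize(a,None,fx=.75,fy=.75));cv2.imwrite("pics/hz_t.png",cv2.resize(b,None,fx=.75,fy=.75))
E
```

```text
(no output)
```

View pics/hz_s.png

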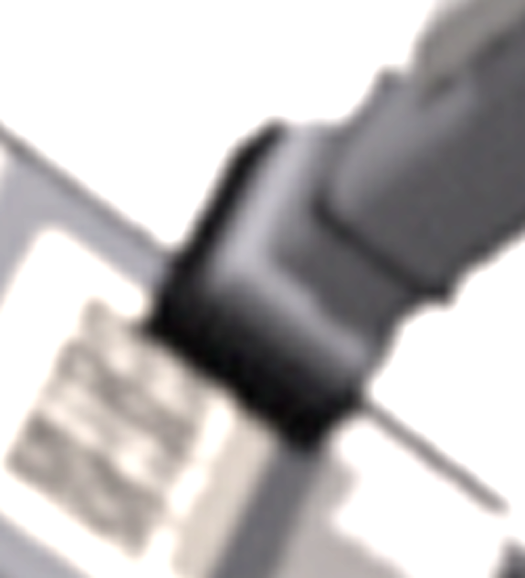

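View pics/hz_t.png

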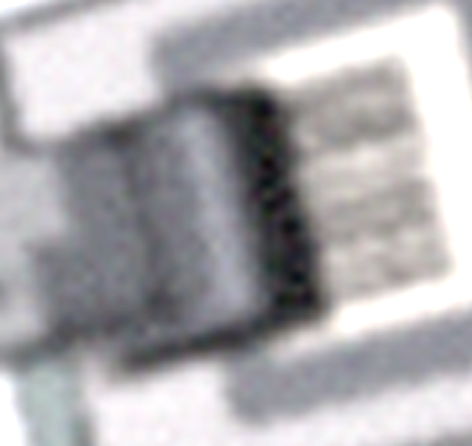

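```bash
python3 - <<'E'
from h import *
q=np.load("q2.npy");yaw=q[2];n=np.array([-np.sin(yaw)*np.sin(.61),np.cos(yaw)*np.sin(.61),np.cos(.61)]);xb=np.array([np.cos(yaw),np.sin(yaw),0]);yb=np.cross(n,xb)
m=np.array([.5737,-.0147,.1712]);code=np.array([.5838,-.0476,.1244])
def tri(a,b,x0):
    r=least_squares(lambda x:np.r_[proj("side",x)[0]-a,proj("top",x)[0]-b],x0);return r.x,r.fun
x,f=tri(proj("side",m)[0]+[2.7,-2.9],proj("top",m)[0]+[-2.3,1.4],m);B=np.c_[xb,yb,n]
print(x,f,((x-m)@B).round(4),((x-code)@B).round(4))
# label centre from locked pics
x,f=tri((230.2,182.5),(274.2,167),code);print(x,f,((x-code)@B).round(4))
E
```

```text
[ 0.56988222 -0.00928292  0.18040313] [ 0.18460927  0.01279133  0.17132021 -0.10039885] [-0.0026 -0.0003  0.011 ] [-0.0055  0.001   0.069 ]
[ 0.58461775 -0.04711997  0.12855855] [ 0.13616664  0.01002438  0.12414535 -0.07688511] [ 0.0009 -0.0021  0.0036]
```

Request:
drive_tool:
  deltas:
    - [[0.22,-0.54,-0.82],[0,0,0]]
    - [[0.22,-0.54,-0.82],[0,0,0]]
    - [[0.22,-0.54,-0.82],[0,0,0]]
    - [[0.22,-0.54,-0.82],[0,0,0]]
    - [[0.06,-0.28,-0.41],[0,0,0]]
    - [[0,0,0],[0,0,0]]
    - [[0,0,0],[0,0,0]]

```text
time: 16.18
tool_pos: [0.5729, 0.0173, 0.2159]
orientation: [-0.283, 0.649, -0.141, 0.692]
contact_force: [-0.5, 0.1, -1.7]
gripper_width: 0.0359
```

```bash
python3 scan.py; python3 - <<'E'
from h import *
im=robot.capture("side")[:,:,::-1]
cv2.imwrite(f"pics/i_side.png",cv2.resize(im[130:235,175:285],None,fx=5.5,fy=5.5,interpolation=cv2.INTER_CUBIC))
im=robot.capture("top")[:,:,::-1]
cv2.imwrite(f"pics/i_top.png",cv2.resize(im[125:225,220:330],None,fx=5.5,fy=5.5,interpolation=cv2.INTER_CUBIC))
E
```

```text
16.175 [0.57293703 0.01730216 0.21586474] [-0.5  0.1 -1.7]
rot needed [ 0.14 -0.12  0.1 ] code [ 0.5838 -0.0476  0.1244] n [-0.1208  0.56    0.8196] xb [0.9775 0.2109 0.    ]
angle 0.21 mouth [ 0.5845 -0.0376  0.136 ] height 0.0151 lat xb,yb 0.0027 0.0013
TCP tgt h 0.04 [0.5672 0.0294 0.2372]
TCP tgt h 0.0 [0.5721 0.007  0.2044]
```

View pics/i_side.png

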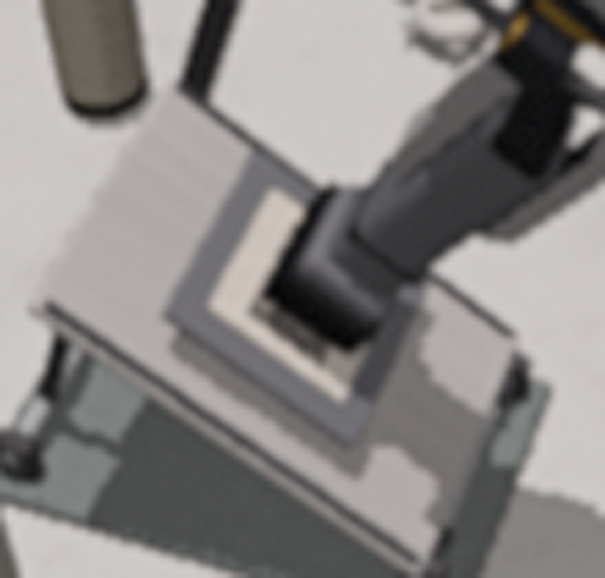

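View pics/i_top.png

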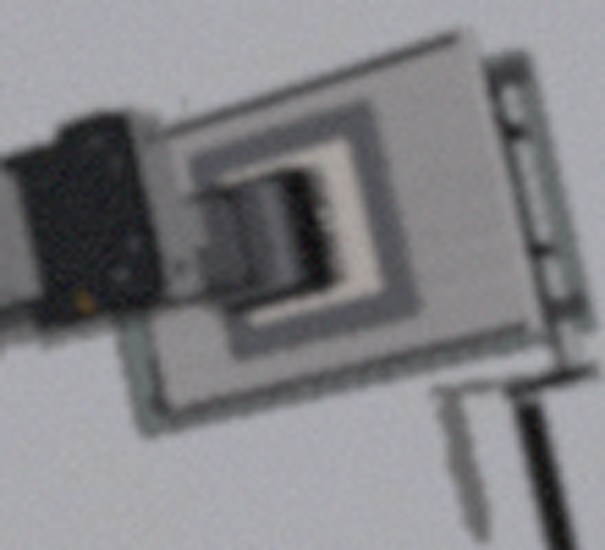

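Request:
drive_tool:
  deltas:
    - [[0.024,-0.112,-0.164],[0,0,0]]
    - [[0.024,-0.112,-0.164],[0,0,0]]
    - [[0.024,-0.112,-0.164],[0,0,0]]
    - [[0.024,-0.112,-0.164],[0,0,0]]
    - [[0,0,0],[0,0,0]]

```text
time: 16.9
tool_pos: [0.5737, 0.0124, 0.209]
orientation: [-0.283, 0.649, -0.141, 0.692]
contact_force: [0.5, 1.1, -1.7]
gripper_width: 0.0356
```

Request:
drive_tool:
  deltas:
    - [[0.018,-0.084,-0.123],[0,0,0]]
    - [[0.018,-0.084,-0.123],[0,0,0]]
    - [[0,0,0],[0,0,0]]

```text
time: 17.27
tool_pos: [0.5741, 0.0108, 0.2066]
orientation: [-0.283, 0.649, -0.141, 0.692]
contact_force: [-0.5, 1.2, -2.1]
gripper_width: 0.0359
```

Request:
drive_tool:
  deltas:
    - [[0.018,-0.084,-0.123],[0,0,0]]
    - [[0.018,-0.084,-0.123],[0,0,0]]
    - [[0,0,0],[0,0,0]]

```text
time: 17.65
tool_pos: [0.5745, 0.0091, 0.2041]
orientation: [-0.283, 0.649, -0.141, 0.692]
contact_force: [-0.3, -0.2, -1.7]
gripper_width: 0.0358
```

Request:
drive_tool:
  deltas:
    - [[0.012,-0.056,-0.082],[0,0,0]]
    - [[0.012,-0.056,-0.082],[0,0,0]]
    - [[0,0,0],[0,0,0]]

```text
time: 18.02
tool_pos: [0.5748, 0.0081, 0.2026]
orientation: [-0.283, 0.649, -0.141, 0.692]
contact_force: [-0.8, 1.6, 0.1]
gripper_width: 0.0354
```

Request:
drive_tool:
  deltas:
    - [[0.012,-0.056,-0.082],[0,0,0]]
    - [[0.012,-0.056,-0.082],[0,0,0]]
    - [[0,0,0],[0,0,0]]

```text
time: 18.4
tool_pos: [0.5751, 0.0071, 0.2009]
orientation: [-0.283, 0.649, -0.141, 0.692]
contact_force: [-1.4, 2.1, 2.3]
gripper_width: 0.036
```

```bash
python3 scan.py; python3 - <<'E'
from h import *
im=robot.capture("side")[:,:,::-1]
cv2.imwrite(f"pics/j_side.png",cv2.resize(im[150:225,185:270],None,fx=7,fy=7,interpolation=cv2.INTER_CUBIC))
im=robot.capture("top")[:,:,::-1]
cv2.imwrite(f"pics/j_top.png",cv2.resize(im[135:215,230:320],None,fx=7,fy=7,interpolation=cv2.INTER_CUBIC))
print(robot.sense()["contact_force"])
E
```

```text
18.4 [0.57505033 0.00705113 0.20094137] [-1.4  2.1  2.3]
rot needed [ 0.15 -0.13  0.11] code [ 0.5838 -0.0476  0.1244] n [-0.1208  0.56    0.8196] xb [0.9775 0.2109 0.    ]
angle 0.23 mouth [ 0.5866 -0.0478  0.1211] height -0.0032 lat xb,yb 0.0026 0.0013
TCP tgt h 0.04 [0.5672 0.0294 0.2372]
TCP tgt h 0.0 [0.5721 0.007  0.2044]
[-2.25988527  3.05548916  4.96655375]
```

View pics/j_side.png

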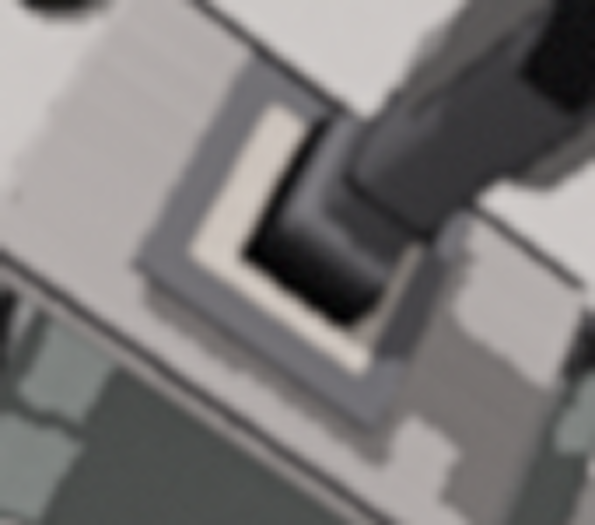

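View pics/j_top.png

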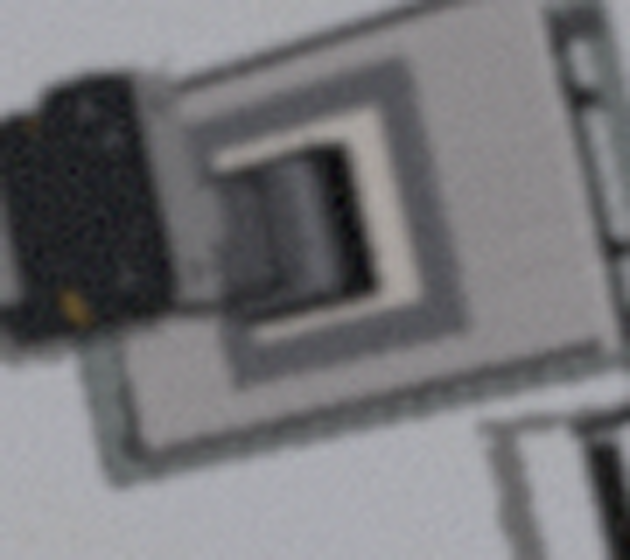

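Request:
drive_tool:
  deltas:
    - [[0,0,0],[0,0,0]]
    - [[0,0,0],[0,0,0]]
    - [[0,0,0],[0,0,0]]

```text
time: 18.88
tool_pos: [0.575, 0.007, 0.2009]
orientation: [-0.283, 0.649, -0.141, 0.692]
contact_force: [-0.9, 2.7, 3.4]
gripper_width: 0.0359
```

Request:
drive_tool:
  deltas:
    - [[0,0,0],[0,0,0]]
    - [[0,0,0],[0,0,0]]

```text
time: 19.12
tool_pos: [0.575, 0.007, 0.2009]
orientation: [-0.283, 0.649, -0.141, 0.692]
contact_force: [-1.3, 3.4, 3.8]
gripper_width: 0.0356
```

Request:
drive_tool:
  deltas:
    - [[-0.036,0.168,0.246],[0,0,0]]
    - [[-0.036,0.168,0.246],[0,0,0]]
    - [[0.06,-0.28,0.2],[0,0,0]]
    - [[0,0,0],[0,0,0]]
    - [[0.018,-0.084,-0.123],[0,0,0]]
    - [[0.018,-0.084,-0.123],[0,0,0]]
    - [[0.012,-0.056,-0.082],[0,0,0]]
    - [[0.012,-0.056,-0.082],[0,0,0]]
    - [[0,0,0],[0,0,0]]
    - [[0,0,0],[0,0,0]]

```text
time: 20.38
tool_pos: [0.5755, 0.0048, 0.2038]
orientation: [-0.283, 0.649, -0.141, 0.692]
contact_force: [-1.9, 1.2, 2.5]
gripper_width: 0.0363
```

Request:
drive_tool:
  deltas:
    - [[0,0,0],[0,0,0]]
    - [[0,0,0],[0,0,0]]

```text
time: 20.62
tool_pos: [0.5754, 0.0048, 0.2037]
orientation: [-0.283, 0.649, -0.141, 0.692]
contact_force: [-2.1, 2.0, 2.3]
gripper_width: 0.0361
```

```bash
python3 scan.py; python3 - <<'E'
from h import *
im=robot.capture("side")[:,:,::-1]
cv2.imwrite(f"pics/k_side.png",cv2.resize(im[150:225,185:270],None,fx=7,fy=7,interpolation=cv2.INTER_CUBIC))
im=robot.capture("top")[:,:,::-1]
cv2.imwrite(f"pics/k_top.png",cv2.resize(im[135:215,230:320],None,fx=7,fy=7,interpolation=cv2.INTER_CUBIC))
print(robot.sense()["contact_force"])
E
```

```text
20.625 [0.57544956 0.00477277 0.20374365] [-2.1  2.   2.3]
rot needed [ 0.16 -0.13  0.11] code [ 0.5838 -0.0476  0.1244] n [-0.1208  0.56    0.8196] xb [0.9775 0.2109 0.    ]
angle 0.23 mouth [ 0.5869 -0.0501  0.1239] height -0.0022 lat xb,yb 0.0025 -0.0022
TCP tgt h 0.04 [0.5672 0.0294 0.2372]
TCP tgt h 0.0 [0.5721 0.007  0.2044]
[-1.89651994  1.04054632  2.344961  ]
```

View pics/k_side.png

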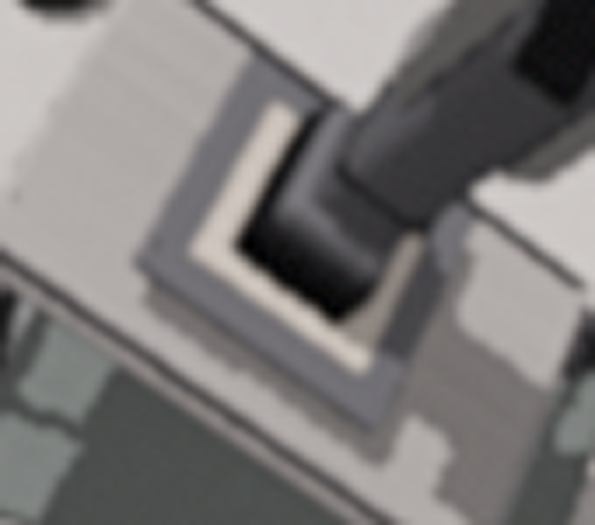

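View pics/k_top.png

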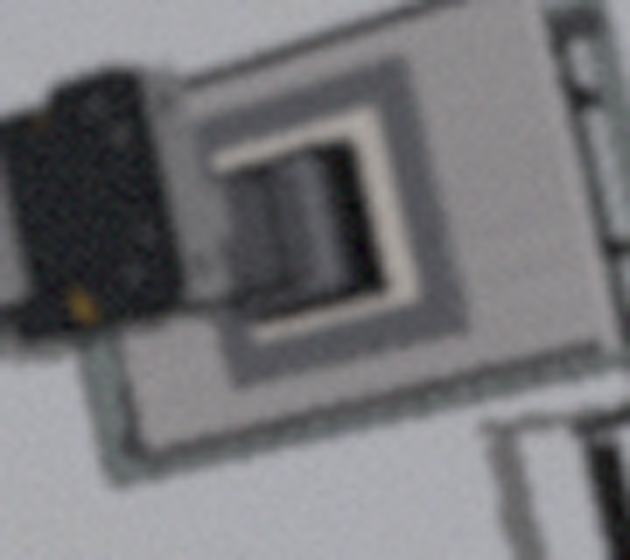

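Request:
drive_tool:
  deltas:
    - [[0,0,0],[0,0,0]]
    - [[0,0,0],[0,0,0]]
    - [[0,0,0],[0,0,0]]
    - [[0,0,0],[0,0,0]]
    - [[0,0,0],[0,0,0]]
    - [[0,0,0],[0,0,0]]
    - [[0,0,0],[0,0,0]]
    - [[0,0,0],[0,0,0]]
    - [[0,0,0],[0,0,0]]
    - [[0,0,0],[0,0,0]]

```text
time: 21.98
tool_pos: [0.5755, 0.0047, 0.2037]
orientation: [-0.283, 0.649, -0.141, 0.692]
contact_force: [-1.6, 2.6, 2.0]
gripper_width: 0.0354
```

Request:
drive_tool:
  deltas:
    - [[0,0,0],[0,0,0]]
    - [[0,0,0],[0,0,0]]
    - [[0,0,0],[0,0,0]]
    - [[0,0,0],[0,0,0]]
    - [[0,0,0],[0,0,0]]
    - [[0,0,0],[0,0,0]]
    - [[0,0,0],[0,0,0]]
    - [[0,0,0],[0,0,0]]
    - [[0,0,0],[0,0,0]]
    - [[0,0,0],[0,0,0]]

```text
time: 23.22
tool_pos: [0.5755, 0.0047, 0.2037]
orientation: [-0.283, 0.649, -0.141, 0.692]
contact_force: [-2.6, 1.3, 2.0]
gripper_width: 0.036
```

Request:
drive_tool:
  deltas:
    - [[-0.12,0.56,0.82],[0,0,0]]
    - [[-0.24,1.12,1.64],[0,0,0]]
    - [[-0.24,1.12,1.64],[0,0,0]]
    - [[-0.12,0.56,0.82],[0,0,0]]

```text
time: 23.72
tool_pos: [0.5684, 0.0392, 0.2539]
orientation: [-0.283, 0.649, -0.141, 0.692]
contact_force: [-0.1, 0.1, -2.7]
gripper_width: 0.0359
```

Request:
drive_tool:
  deltas:
    - [[-0.75,2.9,0.4],[4.36,0.51,-1.25]]
    - [[-0.75,2.9,0.4],[4.36,0.51,-1.25]]
    - [[-0.75,2.9,0.4],[4.36,0.51,-1.25]]
    - [[-0.75,2.9,0],[4.36,0.51,-1.25]]
    - [[-0.75,2.9,0],[4.36,0.51,-1.25]]
    - [[-0.75,2.9,0],[4.36,0.51,-1.25]]
    - [[-0.75,2.9,0],[4.36,0.51,-1.25]]
    - [[-0.75,2.9,0],[4.36,0.51,-1.25]]
    - [[0,0,0],[0,0,0]]

```text
time: 24.85
tool_pos: [0.508, 0.2703, 0.2649]
orientation: [-0.011, 0.707, 0.011, 0.707]
contact_force: [0.1, 0.1, -1.9]
gripper_width: 0.036
```

```bash
python3 - <<'E'
from h import *
s=robot.sense();print(s["time"],s["tool_pos"],s["contact_force"].round(1))
M=R.from_quat(s["orientation"]).as_matrix();M0=R.from_quat([-.011,.707,.011,.707]).as_matrix()
print(R.from_matrix(M0@M.T).as_rotvec(degrees=True).round(2),(np.array([.5034,.2814,.1026])-s["tool_pos"]).round(4)*100)
for n in("side","top"):
    im=robot.capture(n)[:,:,::-1]
    c=im[140:280,310:420] if n=="side" else im[170:250,100:210]
    cv2.imwrite(f"pics/m_{n}.png",cv2.resize(c,None,fx=4.2,fy=4.2,interpolation=cv2.INTER_CUBIC))
E
```

```text
24.85 [0.50802494 0.27034923 0.26490058] [ 0.1  0.1 -1.9]
[ 0.02 -0.01 -0.04] [ -0.46   1.11 -16.23]
```

View pics/m_side.png

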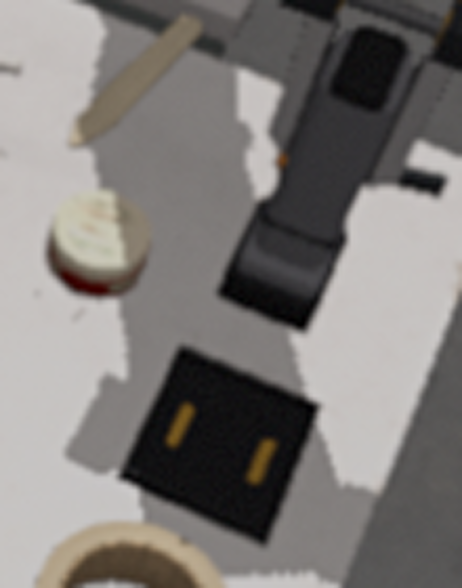

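Request:
drive_tool:
  deltas:
    - [[-0.5,1.0,0],[0,0,0]]
    - [[0,0,-3],[0,0,0]]
    - [[0,0,-3.5],[0,0,0]]
    - [[0,0,-3.5],[0,0,0]]
    - [[0,0,-3],[0,0,0]]
    - [[0,0,-1.5],[0,0,0]]
    - [[0,0,0],[0,0,0]]

```text
time: 25.82
tool_pos: [0.5029, 0.2803, 0.1194]
orientation: [-0.012, 0.707, 0.011, 0.707]
contact_force: [-0.3, 0.2, -1.0]
gripper_width: 0.036
```

Request:
drive_tool:
  deltas:
    - [[0,0,-0.3],[0,0,0]]
    - [[0,0,-0.3],[0,0,0]]
    - [[0,0,-0.3],[0,0,0]]
    - [[0,0,-0.3],[0,0,0]]
    - [[0,0,-0.2],[0,0,0]]
    - [[0,0,0],[0,0,0]]
    - [[0,0,0],[0,0,0]]

```text
time: 26.7
tool_pos: [0.5033, 0.2803, 0.106]
orientation: [-0.011, 0.707, 0.011, 0.707]
contact_force: [-0.2, 0.4, -2.0]
gripper_width: 0.036
```

Request:
drive_tool:
  deltas:
    - [[0,0,-0.1],[0,0,0]]
    - [[0,0,-0.1],[0,0,0]]
    - [[0,0,0],[0,0,0]]

```text
time: 27.08
tool_pos: [0.5032, 0.2803, 0.1038]
orientation: [-0.011, 0.707, 0.011, 0.707]
contact_force: [0.4, 0.3, -2.2]
gripper_width: 0.0357
```

Request:
drive_tool:
  deltas:
    - [[0,0,-0.05],[0,0,0]]
    - [[0,0,-0.05],[0,0,0]]
    - [[0,0,0],[0,0,0]]

```text
time: 27.45
tool_pos: [0.5032, 0.2803, 0.1029]
orientation: [-0.011, 0.707, 0.011, 0.707]
contact_force: [1.2, 0.8, -2.1]
gripper_width: 0.0357
```

Request:
drive_tool:
  deltas:
    - [[0,0,-0.05],[0,0,0]]
    - [[0,0,-0.05],[0,0,0]]
    - [[0,0,0],[0,0,0]]

```text
time: 27.82
tool_pos: [0.5034, 0.2803, 0.1026]
orientation: [-0.011, 0.707, 0.011, 0.707]
contact_force: [-3.5, -2.0, 10.0]
gripper_width: 0.0357
```

Contact with the dock floor is clear (+10 N). Release.

Request:
drive_tool:
  deltas:
    - [[0,0,0.05],[0,0,0]]
    - [[0,0,0],[0,0,0]]

```text
time: 28.08
tool_pos: [0.5033, 0.2804, 0.1026]
orientation: [-0.011, 0.707, 0.011, 0.707]
contact_force: [-1.0, -1.6, 4.0]
gripper_width: 0.0359
```

Request:
drive_tool:
  deltas:
    - [[0,0,0],[0,0,0]]
    - [[0,0,0],[0,0,0]]
    - [[0,0,0],[0,0,0]]
    - [[0,0,0],[0,0,0]]
    - [[0,0,0],[0,0,0]]
    - [[0,0,0],[0,0,0]]
  gripper: 1

```text
time: 28.82
tool_pos: [0.5033, 0.2803, 0.1024]
orientation: [-0.011, 0.707, 0.011, 0.707]
contact_force: [0.3, 0.2, 0.7]
gripper_width: 0.0921
```

Request:
drive_tool:
  deltas:
    - [[0,0,2],[0,0,0]]
    - [[0,0,3],[0,0,0]]
    - [[0,0,4],[0,0,0]]
    - [[0,0,4],[0,0,0]]
    - [[0,0,3],[0,0,0]]
    - [[0,0,0],[0,0,0]]

```text
time: 29.58
tool_pos: [0.5042, 0.2809, 0.2647]
orientation: [-0.01, 0.706, 0.012, 0.708]
contact_force: [0.1, -0.4, -0.1]
gripper_width: 0.0939
```

```bash
python3 - <<'E'
from h import *
s=robot.sense();print(s["time"],s["tool_pos"],s["contact_force"].round(1))
for n in("side",):
    im=robot.capture(n)[:,:,::-1]
    print([(l,np.round(d["at"],1),round(d["conf"],2)) for l in("scanner","dock","leg_grip") for d in robot.mark_of(l,n)[:1]])
    cv2.imwrite(f"pics/z_{n}.png",cv2.resize(im[80:330,160:420],None,fx=2.3,fy=2.3,interpolation=cv2.INTER_CUBIC))
E
```

```text
29.575 [0.50416472 0.2808948  0.26473887] [ 0.1 -0.4 -0.1]
[('scanner', array([360.6, 249.2]), 0.92), ('dock', array([359. , 245.6]), 0.64), ('leg_grip', array([221.7, 120.2]), 0.85)]
```

View pics/z_side.png

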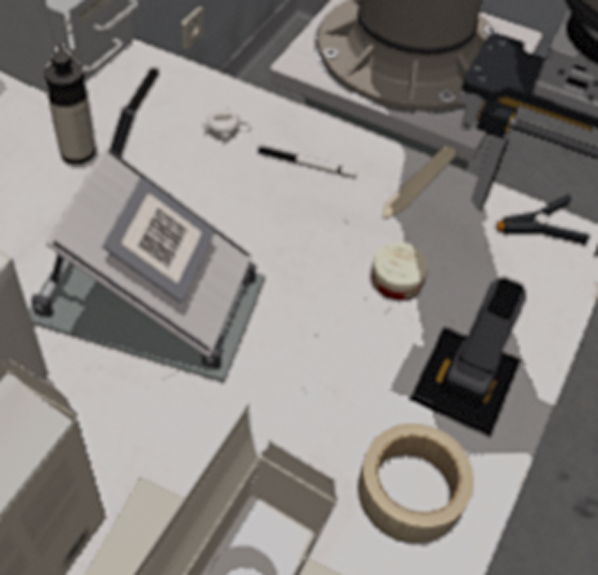

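The picture shows the board locked up, with its lever raised at about (140,110). The scanner stands upright in its dock at about (480,345), the bystanders are where they were, and the gripper is clear.

```bash
python3 -c "
from cell import robot
print(robot.sign_off())"
```

```text
the job is handed in; nothing more can be done
None
```

I swung the lever past over-centre to its stop and let go, scanned the code, set the scanner back in its dock and handed the job in. It took about 30 of the 69 s. The hand-in gave no verdict.

- **Prop leg:** in the pictures taken after I let go and at the end, the board stood locked up. On the way up, the force on the tool reached about 28 N for a moment because my first arc was slightly tight. I corrected that before over-centre.
- **Scan:** I found the code face by touch, about 1–2 mm below where I had estimated it from the cameras.
    - **First press:** it came to about 5–7 N and sat 4–5 mm off centre along the board's y, so I lifted, shifted and pressed again.
    - **Final press:** I held about 4 N for roughly 2.8 s. From the arm's pose it was within 3 mm of the code centre and 0.25° of square. The label margins in both pictures agreed.
- **Return:** the scanner touched the dock floor at about 12 N before I let go.
- **Final check:** the last side picture shows the scanner upright in its tray and the bottle, jar and tape roll where they were. The gripper was open and about 16 cm above its grasp height, with no force on it beyond noise.

The networks' marks for the code disagreed with my fit from the picture corners by up to 9 mm, so I relied on the fit and the visible label.

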